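# Release a glued knife from the screw press and lay it in its cradle

## Task

A freshly glued knife is clamped by its handle under the spring-loaded pad of the small green screw press. Wind the crank back anticlockwise (seen from above) against its stiff drag until it suddenly goes light, and stop there, before the screw runs to the end of its thread some half a turn further on. Then draw the knife out by its blade and lay its handle gently down in the cork-lined trough of the wooden cradle, leaving the two bottles and the hammer where they are.

Things in the scene. Friction and masses are not known exactly. Their poses are not given: they have to be found in the camera images.
- grip_mid (a point): Red grip of the crank, upright, revolving on its pin: 25 mm across, 50 mm tall; this point is its middle, 25 mm above its foot on the crank arm. It circles the spindle axis at 55 mm radius and rises 8 mm for each anticlockwise turn. While it is moved the crank drags with 8 to 13 N along the grip's path for an unknown 0.5 to 2.6 turns, then the drag drops at once to about 2 N.
- spindle: Screw spindle with the crank, which stays where it is left. Origin: middle of the top of the crank's dark steel hub (30 mm across), on the upright axis; it rises with the crank. The grip's middle stands 19 mm higher, 55 mm out. Within an eighth of a turn after the drag drops the pad begins to lift off the handle, 8 mm a turn; the thread ends half a turn after the drop.
- press: Green two-pillar screw press, fixed: base 205 x 130 mm, 18 high; bed 84 x 110 mm, its cork top 50 mm above the bench; pillars 20 mm thick at x = -64 and 64 mm; bridge 168 x 52 mm, 150 to 180 mm up, nuts to 189; pad 46 x 56 mm with 50 mm barrel on the axis. Origin: on the bench under the spindle axis; z up, y towards the clamped knife's blade.
- knife: Knife, unsharpened, 0.2 kg, lying flat: dark wood handle 34 (x) x 110 (y) x 22 (z) mm with brass pins, steel blade 32 mm wide, 4 mm thick, standing out 141 mm from the handle's end at mid-thickness. Origin: middle of the handle, 11 mm above what it lies on; +y to the blade's tip, z up. It balances about 40 mm from the origin towards the tip.
- knife_blade (a point): Middle of the blade's width and thickness, 120 mm from the handle's middle towards the tip: a place to grip the blade across its 32 mm width, clear of the press; it overhangs the bed there, 61 mm above the bench while clamped. Axes as the knife's.
- cradle: Wooden cradle fixed to the bench, 72 (x) x 110 (y) x 40 mm high, with a cork-lined trough along its y, 52 mm wide and 10 mm deep, open at both ends; for the knife's handle, the blade overhanging one end. Origin: middle of its underside.
- cradle_seat (a point): Middle of the cork floor of the cradle's trough, 30 mm above the bench; y along the trough, z up.
- resin: White resin bottle, 44 mm across, 105 mm tall, standing loose; origin: middle of its underside. Leave it.
- hardener: Amber hardener bottle, 40 mm across, 90 mm tall, standing loose; origin: middle of its underside. Leave it.
- hammer: Hammer lying loose on the bench; origin: under its middle. Leave it.
Things that resemble listed ones, but are neither listed nor needed, are in the scene too. Several things look just like the cradle: the one meant starts farthest to the robot's left.

How it is judged:
By the outcome, as a careful person would: the job done as asked, in the order asked, and still so for the second after the job is handed in, with the robot touching nothing.
It also fails if it takes over 72 s, if anything falls off the work surface, if the arm or the gripper's body presses on something with over 40 N, if the wrist force passes 120 N, or if a joint passes its speed limit or range.

## Robot

A 7-joint arm with a two-finger parallel gripper is mounted at the origin on the work surface. World frame = base frame: x ahead of the robot, y to its left, z up, the work surface at z = 0. Lengths are in mm, angles in rad, forces in N, time in s.
With the tool pointing down it reaches from about 400 to 850 mm from the base axis. Payload 10.4 kg.
Tool frame: the origin (TCP) lies midway between the tips of the shut fingers; the grasp point (between the pads) lies 19 mm behind it (bot.grip_depth is the distance from the TCP to the grasp point, in mm); z points along the fingers, y is the direction in which the jaws open and shut (so a half turn about z gives the same grasp; the last joint's range is limited). The gripper opens to 87 mm and grips with 3 to 60 N. Pads are 19 mm wide; open, the fingers measure 117 mm over their backs; the gripper's body (75 mm by 190 mm) begins 51 mm behind the grasp point.
Start: joints at [-1.24, 0.332, -0.065, 1.46, 0.022, 1.35, -0.088], TCP at [216.529, 586.317, 222.576] pointing down, gripper open.
Joint ranges: [-2.6, 2.6], [-0.5, 2.12], [-1.47, 1.34], [0.16, 2.42], [-1.27, 4.41], [0.06, 2.06], [-2.6, 2.6]. Speed limits (rad/s): [2.22, 2.22, 2.79, 2.79, 3.14, 3.14, 3.14].

## Interface

Orientations are given as a unit quaternion [w, x, y, z].
In Python, from bench import bot, camera gives the robot as it stands.
- The arm moves only by the shell command python3 -m jog 'ROWS' [OPENING] [FORCE]. ROWS is a JSON object of lists of equal length, an entry for each row: "slide": the shift along the tool's x, y, z in cm, a list of three; "turn": the turn, a rotation vector about the tool's x, y, z in rad, a list of three. A call has 1 to 8 rows; each row is the pose to reach, as a shift and turn from the pose commanded when the call began, along the tool's axes at that moment; what a row does not reach only later rows make up. A row lasts 1/8 s, in which the tool goes at most 62.5 mm and 10.7 degrees, less where a joint would pass 70% of its speed; a pose out of reach is approached as far as the arm can. A call with a gripper value outside its range is refused whole. OPENING is the finger opening in cm, from 0 to 8.7, set as the call begins (- or left out, the last holds). The fingers move at their own pace and stop on an object; FORCE is the grip in N (left out, the last holds). Time passes only in rows, so rows that repeat a pose let the fingers close. It gives the time, the measured TCP pose, the force and the opening at its end, in the units of the state.
- bot.get_state(): the state, without advancing time (a new reading comes with each control period).
- camera(name): name is "scene" or "top"; returns a dict with "frame" (420x560x3 uint8, red, green, blue), "intrinsics" (3x3 intrinsics, pixels), "k1" (the pictures are not rectified: a ray, as slopes to the right and down, at radius r is drawn at 1 + k1 r^2 times it, then the intrinsics apply), "extrinsics" (4x4, takes a point from camera to world coordinates). Camera axes: x right, y up, looking along -z (the intrinsics and any distortion apply to the point x, -y, -z); pixel columns grow to the right and rows downward; lengths in mm; the calibration is good to about 2 mm. A picture is of the moment at which its call begins. There is no depth.
- bot.finish_job(): hands the job in, once; it reports no verdict.
The state is a dict: "time_s": time; "joints": joint angles; "qd": joint speeds; "tau": joint torques, N m; "ee_pos": TCP position; "orientation": TCP orientation; "force": force on the tool from outside, world axes, zero at the start; "ft_torque": the same for the moment, N m; "width": finger opening in mm.
Only numpy, scipy, OpenCV 4.12 (cv2) and the standard library are available. Lean on these libraries where they do the work, as an engineer would, in place of code of your own. Each camera call takes 0.05 s, during which the arm holds its last target.

## Working session

There is one attempt and no reset: what is moved stays moved. The work goes in short steps, Python scripts to look and compute and a shell command to move; the robot and the scene stay as the last step left them, time stands still between calls to the robot, and variables do not carry over. Pictures are saved under pics/ and viewed, and the job is handed in when it is done.

```bash
mkdir -p pics; ls; cat > h.py <<'E'
import numpy as np, cv2, json
from bench import bot, camera
def snap(n):
    c=camera(n); return c
def save(c,name,roi=None,s=1):
    f=c["frame"][:,:,::-1]
    if roi: x0,y0,x1,y1=roi; f=f[y0:y1,x0:x1]
    if s!=1: f=cv2.resize(f,None,fx=s,fy=s,interpolation=cv2.INTER_CUBIC)
    cv2.imwrite("pics/"+name,f)
def ray(c,u,v):
    K=np.array(c["intrinsics"]);k=c["k1"]
    d=np.array([(u-K[0,2])/K[0,0],(v-K[1,2])/K[1,1]]);s=d.copy()
    for _ in range(30): s=d/(1+k*(s@s))
    E=np.array(c["extrinsics"]); return E[:3,3],E[:3,:3]@np.array([s[0],-s[1],-1.])
def atz(c,u,v,z):
    o,d=ray(c,u,v); return o+d*(z-o[2])/d[2]
def proj(c,P):
    K=np.array(c["intrinsics"]);E=np.array(c["extrinsics"])
    p=E[:3,:3].T@(np.array(P,float)-E[:3,3]); s=np.array([p[0],-p[1]])/-p[2]
    s=s*(1+c["k1"]*(s@s)); return np.array([K[0,0]*s[0]+K[0,2]+K[0,1]*s[1],K[1,1]*s[1]+K[1,2]])
E
python3 - <<'E'
from h import *
import pickle
for n in("scene","top"):
    c=snap(n);save(c,n+"0.png",s=1.4);pickle.dump(c,open(n+"0.pkl","wb"))
    print(n,c["intrinsics"],c["k1"],np.round(c["extrinsics"],3))
print(bot.get_state(), bot.grip_depth)
E
```

```text
pics
scene [[485.15623782   0.         280.88402065]
 [  0.         485.15623782 206.9521189 ]
 [  0.           0.           1.        ]] -0.11920859306727698 [[-8.93000e-01 -2.99000e-01  3.36000e-01  9.95624e+02]
 [ 4.50000e-01 -5.90000e-01  6.70000e-01  7.66243e+02]
 [-2.00000e-03  7.50000e-01  6.62000e-01  9.89273e+02]
 [ 0.00000e+00  0.00000e+00  0.00000e+00  1.00000e+00]]
top [[484.42030955   0.         272.11832785]
 [  0.         484.42030955 203.93872483]
 [  0.           0.           1.        ]] -0.16080786652636458 [[ 2.500000e-02  9.970000e-01 -7.300000e-02  5.153870e+02]
 [-9.990000e-01  2.600000e-02  1.900000e-02 -6.116700e+01]
 [ 2.100000e-02  7.200000e-02  9.970000e-01  1.136928e+03]
 [ 0.000000e+00  0.000000e+00  0.000000e+00  1.000000e+00]]
{'time_s': 0.1, 'joints': array([-1.23961592,  0.33279053, -0.06471119,  1.46085781,  0.021555  ,
        1.34990005, -0.08848996]), 'qd': array([-0.00021289, -0.00234283,  0.00023421, -0.00138493, -0.00108919,
       -0.00168446, -0.0005388 ]), 'tau': array([ 1.91026804e-03, -6.24544501e+01,  2.50953063e-02, -3.90719640e+01,
       -6.13325718e-02,  3.64955119e-02,  1.49118709e-04]), 'ee_pos': array([216.39091841, 585.97278979, 221.84461829]), 'orientation': array([-1.06155695e-04,  1.75954378e-01,  9.84398120e-01, -6.22524196e-04]), 'force': array([ 0.65643006, -0.46392556,  0.22895327]), 'ft_torque': array([-0.04661685, -0.03372565,  0.0263998 ]), 'width': 87.26461532430136} 18.700000000000003
```

View pics/scene0.png

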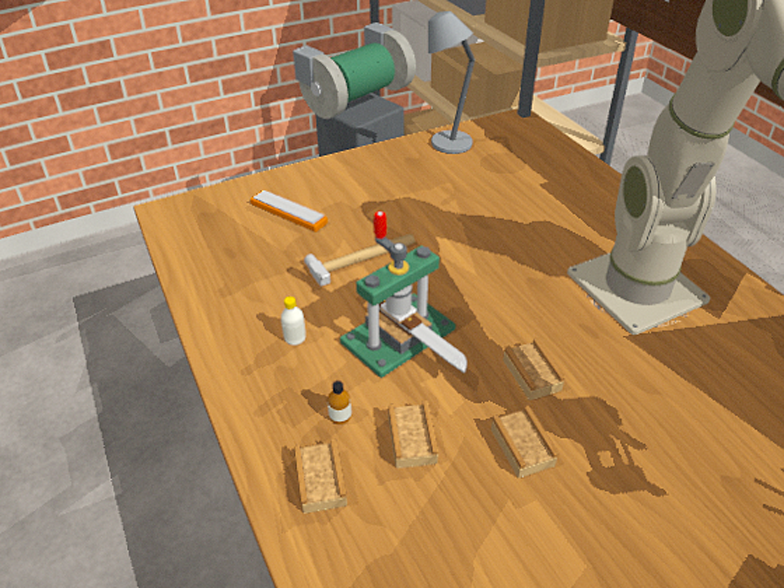

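View pics/top0.png

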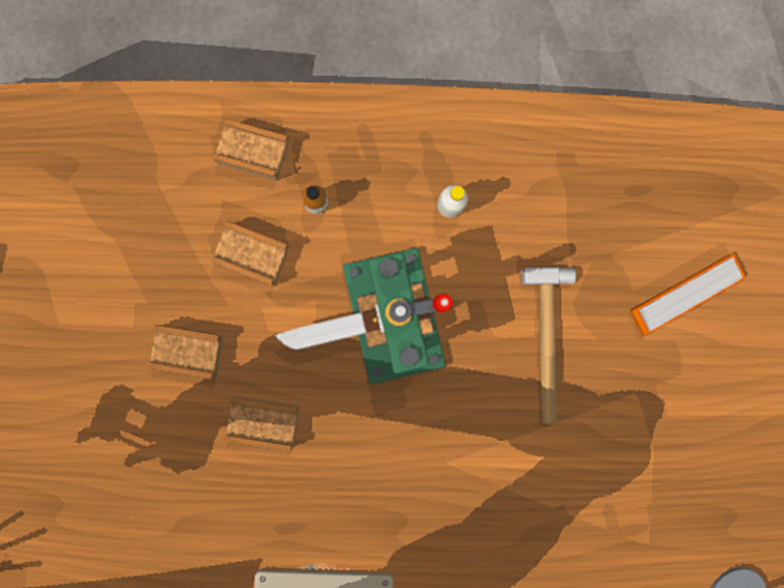

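The scene view shows the press mid-image, with the crank grip up at about (380,222). The top view (1.4x) shows the press hub at (400,311), grip at (444,302) and blade tip at (280,340). There are four cradle-like blocks, and the leftmost in +y is at (185,350). The hammer is at (548,345), resin at (452,200) and hardener at (315,198). Next I'll zoom in to measure.

```bash
python3 - <<'E'
from h import *
import pickle
t=pickle.load(open("top0.pkl","rb"));s=pickle.load(open("scene0.pkl","rb"))
save(t,"t_press.png",(190,170,330,280),5.5)
save(t,"t_cr.png",(95,215,225,325),5.5)
save(s,"s_press.png",(235,140,345,275),4.4)
save(s,"s_cr.png",(340,230,410,350),5)
E
```

```text
(no output)
```

View pics/t_press.png

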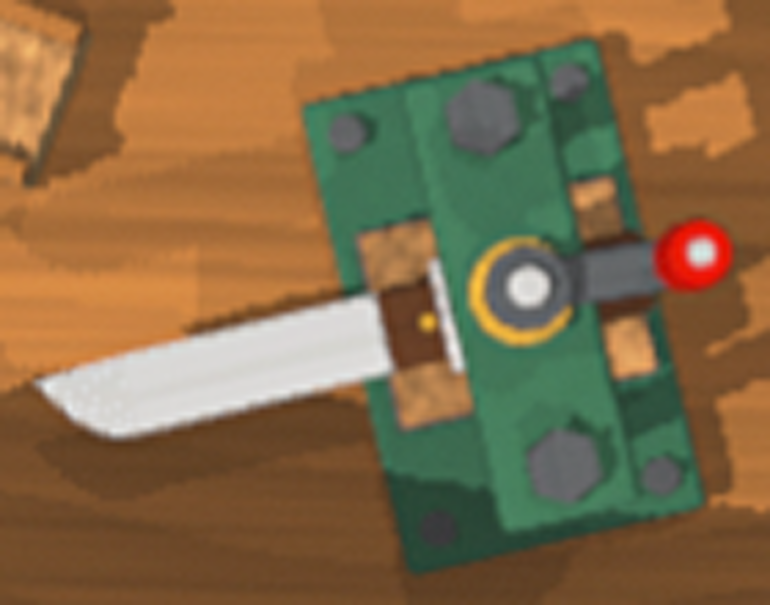

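View pics/t_cr.png

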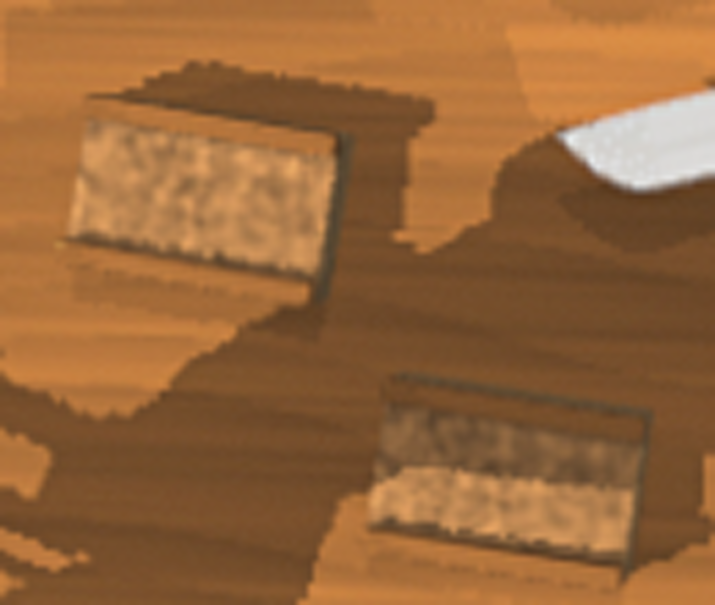

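View pics/s_press.png

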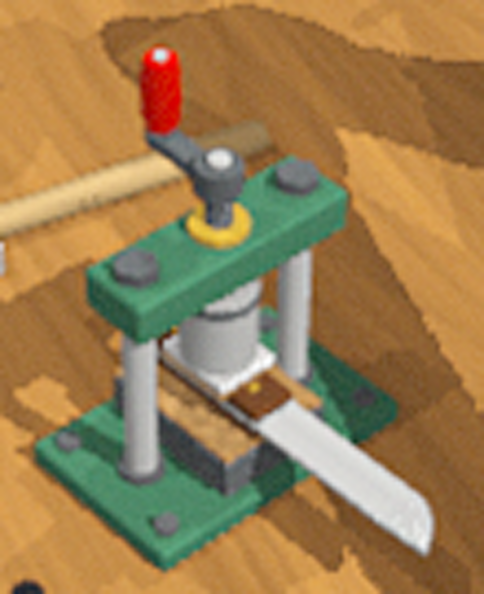

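View pics/s_cr.png

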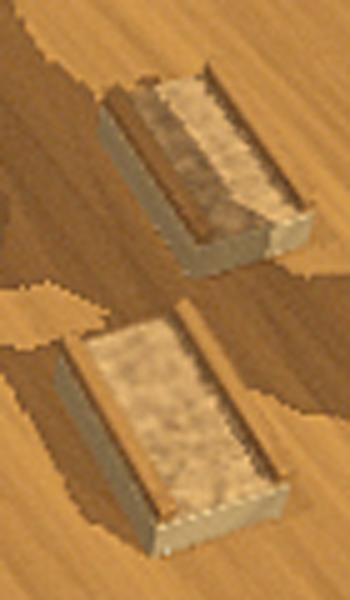

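```bash
python3 - <<'E'
from h import *
import pickle
t=pickle.load(open("top0.pkl","rb"));s=pickle.load(open("scene0.pkl","rb"))
T=lambda x,y:(190+x/5.5-.4,170+y/5.5-.4); S=lambda x,y:(235+x/4.4-.4,140+y/4.4-.4)
def tri(a,b):
    o1,d1=ray(t,*a);o2,d2=ray(s,*b);d1/=np.linalg.norm(d1);d2/=np.linalg.norm(d2)
    A=np.stack([d1,-d2],1);k=np.linalg.lstsq(A,o2-o1,rcond=None)[0]
    p,q=o1+d1*k[0],o2+d2*k[1];return ((p+q)/2).round(1),np.linalg.norm(p-q).round(1)
print("hubtop",tri(T(526,287),S(219,160)))
print("griptop",tri(T(701,252),S(161,55)))
print("nuts",tri(T(483,117),S(135,262)),tri(T(564,465),S(297,172)))
n1=atz(t,*T(483,117),189);n2=atz(t,*T(564,465),189);print("nuts z189",n1,n2,(n1+n2)/2,np.linalg.norm(n1-n2))
n1=atz(s,*S(135,262),189);n2=atz(s,*S(297,172),189);print("nuts sc z189",n1,n2,(n1+n2)/2,np.linalg.norm(n1-n2))
print("tip",tri(T(40,382),S(425,553)))
a,b=atz(t,*T(362,295),61),atz(t,*T(388,374),61);print("heel",a,b,np.linalg.norm(a-b))
print("base corners",[atz(t,*T(*p),18).round(1) for p in((303,105),(598,38),(705,505),(412,573))])
C=lambda x,y:(95+x/5.5-.4,215+y/5.5-.4);D=lambda x,y:(340+x/5-.4,230+y/5-.4)
print("cr top outer",[atz(t,*C(*p),40).round(1) for p in((90,95),(350,135),(320,300))])
print("cr scene outer",[atz(s,*D(*p),40).round(1) for p in((60,345),(185,300),(290,480),(155,525))])
E
```

```text
hubtop (array([ 549. , -104. ,  231.3]), np.float64(0.6))
griptop (array([ 559.7, -158.4,  274.7]), np.float64(0.4))
nuts (array([610.9, -89.2, 188.9]), np.float64(0.5)) (array([ 487.4, -120.9,  188.9]), np.float64(0.1))
nuts z189 [610.64935965 -89.09548336 189.        ] [ 487.35441831 -120.89479379  189.        ] [ 549.00188898 -104.99513857  189.        ] 127.32964581350019
nuts sc z189 [611.17555987 -89.23017671 189.        ] [ 487.45687752 -120.81829037  189.        ] [ 549.31621869 -105.02423354  189.        ] 127.68759253237344
tip (array([511. ,  83.6,  60. ]), np.float64(1.1))
heel [550.02851179 -45.76908193  61.        ] [518.45541248 -57.10197752  61.        ] 33.54541880598697
base corners [array([630.9, -18.1,  18. ]), array([ 662.8, -142.1,   18. ]), array([ 466.8, -191.4,   18. ]), array([435.7, -69.1,  18. ])]
cr top outer [array([521.6, 285. ,  40. ]), array([508.5, 174.3,  40. ]), array([440.2, 184.6,  40. ])]
cr scene outer [array([511.7, 185.7,  40. ]), array([440.8, 190.7,  40. ]), array([458.8, 302.8,  40. ]), array([529.2, 293.9,  40. ])]
```

Spindle axis is (549,-105) and the crank radius comes out at 54.8 mm, with nuts 127.5 mm apart against a nominal 128. All of these agree with the given sizes. The two cameras disagree on the cradle, so I'll fit it with its known size in both views.

```bash
cat > cr.py <<'E'
from h import *
import pickle,sys
t=pickle.load(open("top0.pkl","rb"));s=pickle.load(open("scene0.pkl","rb"))
def pts(x,y,a):
    ca,sa=np.cos(a),np.sin(a)
    w=lambda p:(x+ca*p[0]-sa*p[1],y+sa*p[0]+ca*p[1],p[2])
    L=[]
    for (X,Y,Z) in((36,55,40),(26,55,30),(36,55,0)):
        L.append([w(p) for p in((X,Y,Z),(-X,Y,Z),(-X,-Y,Z),(X,-Y,Z))])
    return L
def draw(x,y,a,n):
    for c,roi,k,nm in((t,(95,215,165,285),8,"t"),(s,(340,280,410,350),8,"s")):
        f=c["frame"][:,:,::-1][roi[1]:roi[3],roi[0]:roi[2]].copy();f=cv2.resize(f,None,fx=k,fy=k,interpolation=cv2.INTER_CUBIC)
        for L,col in zip(pts(x,y,a),((0,0,255),(255,0,0),(0,255,0))):
            q=np.array([(proj(c,p)-roi[:2]+.5)*k for p in L],np.int32)
            cv2.polylines(f,[q],True,col,1)
        if nm=="t":A=f
    cv2.imwrite(f"pics/{n}.png",cv2.resize(np.hstack([A,f]),(800,400),interpolation=cv2.INTER_AREA))
if __name__=="__main__":
    draw(*[float(v) for v in sys.argv[1:4]],sys.argv[4])
E
python3 cr.py 482 237 -0.13 c1
```

```text
(no output)
```

View pics/c1.png

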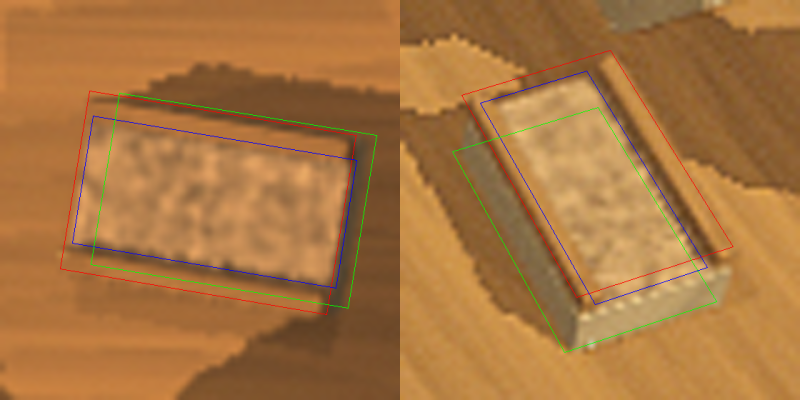

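```bash
python3 cr.py 481 239.5 -0.135 c2
```

```text
(no output)
```

View pics/c2.png

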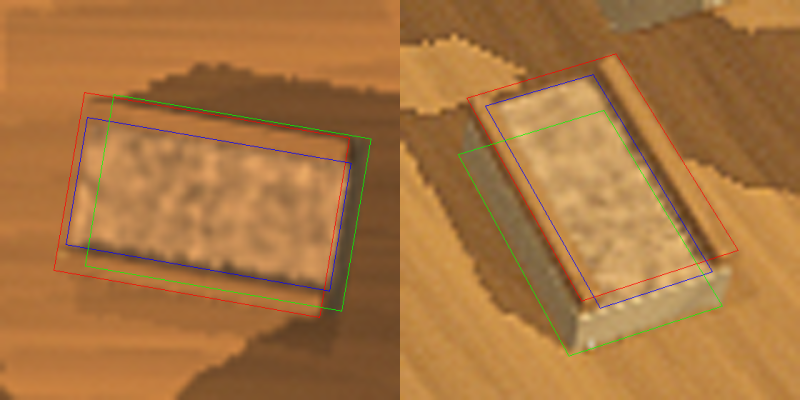

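```bash
cat > to.py <<'E'
# python3 to.py x y z [yaw of tool y in deg]: slide in cm, from measured pose
from h import *
import sys
from scipy.spatial.transform import Rotation as R
a=[float(v) for v in sys.argv[1:]]
st=bot.get_state();q=st["orientation"];r=R.from_quat([q[1],q[2],q[3],q[0]]);M=r.as_matrix()
print("slide cm",(M.T@(np.array(a[:3])-st["ee_pos"])/10).round(2))
if len(a)>3:
    y=np.deg2rad(a[3]);Y=np.array([np.cos(y),np.sin(y),0]);Z=np.array([0,0,-1.]);X=np.cross(Y,Z)
    print("turn",(r.inv()*R.from_matrix(np.stack([X,Y,Z],1))).as_rotvec().round(4))
print(st["time_s"],st["ee_pos"].round(1),"f",st["force"].round(1))
E
python3 to.py 450 250 330 14.4
```

```text
slide cm [-33.55 -23.44 -10.79]
turn [-1.200e-03  6.000e-04  9.657e-01]
0.1 [216.4 586.  221.8] f [ 0.7 -0.5  0.2]
```

```bash
python3 -m jog '{"slide":[[-4,-2.8,-1.5],[-8,-5.6,-3],[-12,-8.4,-4.5],[-16.5,-11.5,-6],[-21,-14.6,-7.5],[-25.2,-17.6,-9],[-29.4,-20.5,-10.8],[-33.55,-23.44,-10.8]],"turn":[[0,0,0.12],[0,0,0.24],[0,0,0.36],[0,0,0.48],[0,0,0.6],[0,0,0.72],[0,0,0.84],[0,0,0.9657]]}' 6; python3 to.py 559.7 -158.4 300 14.4
```

```text
time_s: 1.1
ee_pos: [451.1, 248.8, 331.8]
orientation: [0.0, 0.615, 0.789, 0.001]
force: [0.4, 0.6, -0.3]
width: 59.8
slide cm [-42.15   0.56   3.13]
turn [ 0.0019 -0.001  -0.0041]
1.1 [451.1 248.8 331.8] f [ 0.4  0.6 -0.3]
```

```bash
python3 -m jog '{"slide":[[-4,0,0],[-9.5,0.1,0],[-15,0.2,0],[-21,0.3,0],[-27,0.4,0],[-33,0.5,0],[-38.5,0.56,0],[-42.15,0.56,0]],"turn":[[0,0,0],[0,0,0],[0,0,0],[0,0,0],[0,0,0],[0,0,0],[0,0,0],[0,0,0]]}' 6;  python3 -m jog '{"slide":[[0,0,0.5],[0,0,1.5]],"turn":[[0,0,0],[0,0,0]]}' 6; python3 to.py 559.7 -158.4 235 14.4
python3 - <<'E'
from h import *
c=snap("scene");save(c,"s1.png",(200,60,400,240),4)
E
```

```text
time_s: 2.1
ee_pos: [560.1, -159.5, 330.2]
orientation: [-0.0, 0.614, 0.789, -0.0]
force: [0.4, 1.0, -0.2]
width: 59.6
time_s: 2.35
ee_pos: [560.4, -155.9, 314.9]
orientation: [-0.0, 0.613, 0.79, 0.0]
force: [0.4, 1.2, 0.6]
width: 60.1
slide cm [-0.23 -0.13  7.99]
turn [-0.0001 -0.0005  0.0005]
2.35 [ 560.4 -155.9  314.9] f [0.4 1.2 0.6]
```

View pics/s1.png

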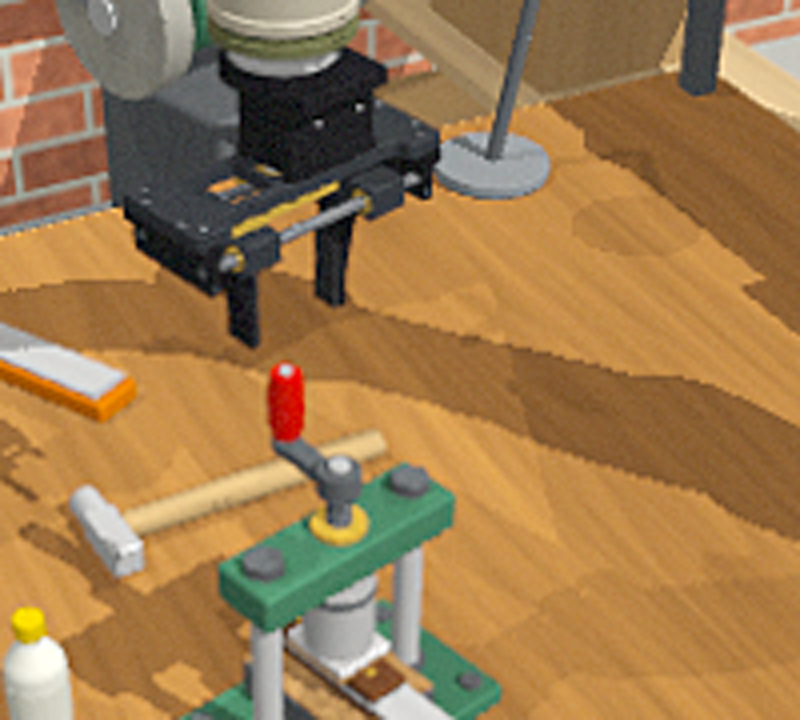

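The fingers' tips, at (245,340) and (330,300), straddle the grip, whose top is at (287,370). I'll descend and close.

```bash
python3 -m jog '{"slide":[[-0.2,-0.13,3],[-0.23,-0.13,6],[-0.23,-0.13,8],[-0.23,-0.13,8]],"turn":[[0,0,0],[0,0,0],[0,0,0],[0,0,0]]}' 6;  python3 -m jog '{"slide":[[0,0,0],[0,0,0],[0,0,0],[0,0,0],[0,0,0]],"turn":[[0,0,0],[0,0,0],[0,0,0],[0,0,0],[0,0,0]]}' 1.5 35; python3 to.py 559.7 -158.4 235 14.4
```

```text
time_s: 2.9
ee_pos: [558.8, -157.4, 234.1]
orientation: [-0.001, 0.612, 0.791, -0.0]
force: [0.3, -0.5, 0.1]
width: 60.3
time_s: 3.52
ee_pos: [559.7, -159.3, 235.7]
orientation: [0.0, 0.613, 0.79, 0.0]
force: [-1.4, -0.1, 3.3]
width: 23.5
slide cm [0.08 0.02 0.07]
turn [0.0003 0.0001 0.    ]
3.525 [ 559.7 -159.3  235.7] f [-1.4 -0.1  3.3]
```

```bash
cat > arc.py <<'E'
import numpy as np,sys
# arc.py start_deg step n : rows (cm) tool x=press y, tool y=press x
a0,st,n=map(float,sys.argv[1:4])
out=[]
for i in range(1,int(n)+1):
    a=np.deg2rad(a0+st*i);b=np.deg2rad(a0)
    out.append([round(float(v),2) for v in(5.5*(np.sin(a)-np.sin(b)),5.5*(np.cos(a)-np.cos(b)),-0.8*st*i/360)])
print(int(a0+st*n),str(out).replace(" ",""))
E
python3 arc.py -93 11.25 8; for a in 0 45 90 135 180 225 270 315; do python3 arc.py $((a-3)) 7.5 6;done
```

```text
-3 [[0.05,1.08,-0.03],[0.31,2.12,-0.05],[0.77,3.1,-0.07],[1.41,3.97,-0.1],[2.2,4.69,-0.12],[3.12,5.25,-0.15],[4.14,5.62,-0.17],[5.2,5.78,-0.2]]
42 [[0.72,-0.01,-0.02],[1.43,-0.11,-0.03],[2.12,-0.31,-0.05],[2.78,-0.59,-0.07],[3.4,-0.96,-0.08],[3.97,-1.41,-0.1]]
87 [[0.5,-0.52,-0.02],[0.93,-1.09,-0.03],[1.28,-1.72,-0.05],[1.55,-2.39,-0.07],[1.73,-3.09,-0.08],[1.81,-3.8,-0.1]]
132 [[-0.01,-0.72,-0.02],[-0.11,-1.43,-0.03],[-0.31,-2.12,-0.05],[-0.59,-2.78,-0.07],[-0.96,-3.4,-0.08],[-1.41,-3.97,-0.1]]
177 [[-0.52,-0.5,-0.02],[-1.09,-0.93,-0.03],[-1.72,-1.28,-0.05],[-2.39,-1.55,-0.07],[-3.09,-1.73,-0.08],[-3.8,-1.81,-0.1]]
222 [[-0.72,0.01,-0.02],[-1.43,0.11,-0.03],[-2.12,0.31,-0.05],[-2.78,0.59,-0.07],[-3.4,0.96,-0.08],[-3.97,1.41,-0.1]]
267 [[-0.5,0.52,-0.02],[-0.93,1.09,-0.03],[-1.28,1.72,-0.05],[-1.55,2.39,-0.07],[-1.73,3.09,-0.08],[-1.81,3.8,-0.1]]
312 [[0.01,0.72,-0.02],[0.11,1.43,-0.03],[0.31,2.12,-0.05],[0.59,2.78,-0.07],[0.96,3.4,-0.08],[1.41,3.97,-0.1]]
357 [[0.52,0.5,-0.02],[1.09,0.93,-0.03],[1.72,1.28,-0.05],[2.39,1.55,-0.07],[3.09,1.73,-0.08],[3.8,1.81,-0.1]]
```

First quarter turn. It can't go light before half a turn.

```bash
python3 -m jog '{"slide":[[0.05,1.08,-0.03],[0.31,2.12,-0.05],[0.77,3.1,-0.07],[1.41,3.97,-0.1],[2.2,4.69,-0.12],[3.12,5.25,-0.15],[4.14,5.62,-0.17],[5.2,5.78,-0.2]],"turn":[[0,0,0],[0,0,0],[0,0,0],[0,0,0],[0,0,0],[0,0,0],[0,0,0],[0,0,0]]}'; cat > chk.py <<'E'
from h import *
st=bot.get_state();p=st["ee_pos"][:2]-[549,-105];f=st["force"]
X=np.array([.9687,.2486]);Y=np.array([-.2486,.9687])
px,py=p@X,p@Y;a=np.arctan2(py,px);t=np.array([-np.sin(a),np.cos(a)]);F=np.array([f[:2]@X,f[:2]@Y])
print("t",round(st["time_s"],2),"ang",round(np.degrees(a),1),"r",round(np.hypot(px,py),1),"z",round(st["ee_pos"][2],1),"Ft",round(F@t,1),"Fr",round(F@np.array([np.cos(a),np.sin(a)]),1),"Fz",round(f[2],1),"w",round(st["width"],1))
E
python3 chk.py
```

```text
time_s: 4.53
ee_pos: [604.0, -96.3, 237.8]
orientation: [0.002, 0.614, 0.79, -0.0]
force: [6.4, -5.5, -2.6]
width: 23.4
t 4.53 ang -5.4 r 55.7 z 237.8 Ft -6.4 Fr 5.4 Fz -2.6 w 23.4
```

```bash
python3 -m jog '{"slide":[[0.72,-0.01,-0.02],[1.43,-0.11,-0.03],[2.12,-0.31,-0.05],[2.78,-0.59,-0.07],[3.4,-0.96,-0.08],[3.97,-1.41,-0.1]],"turn":[[0,0,0],[0,0,0],[0,0,0],[0,0,0],[0,0,0],[0,0,0]]}'; python3 chk.py;  python3 -m jog '{"slide":[[0.5,-0.52,-0.02],[0.93,-1.09,-0.03],[1.28,-1.72,-0.05],[1.55,-2.39,-0.07],[1.73,-3.09,-0.08],[1.81,-3.8,-0.1]],"turn":[[0,0,0],[0,0,0],[0,0,0],[0,0,0],[0,0,0],[0,0,0]]}'; python3 chk.py
```

```text
time_s: 5.28
ee_pos: [580.3, -59.4, 238.8]
orientation: [0.001, 0.613, 0.79, 0.001]
force: [5.6, -1.9, -2.3]
width: 23.8
t 5.28 ang 41.2 r 55.3 z 238.8 Ft -5.7 Fr 1.6 Fz -2.3 w 23.8
time_s: 6.02
ee_pos: [538.7, -51.2, 239.8]
orientation: [0.001, 0.613, 0.79, 0.001]
force: [5.5, -0.5, -2.1]
width: 24.0
t 6.03 ang 86.4 r 54.8 z 239.8 Ft -5.3 Fr -1.5 Fz -2.1 w 24.0
```

```bash
python3 -m jog '{"slide":[[-0.01,-0.72,-0.02],[-0.11,-1.43,-0.03],[-0.31,-2.12,-0.05],[-0.59,-2.78,-0.07],[-0.96,-3.4,-0.08],[-1.41,-3.97,-0.1]],"turn":[[0,0,0],[0,0,0],[0,0,0],[0,0,0],[0,0,0],[0,0,0]]}'; python3 chk.py
```

```text
time_s: 6.78
ee_pos: [504.0, -74.5, 240.8]
orientation: [0.001, 0.613, 0.79, 0.001]
force: [8.0, 1.2, -4.2]
width: 23.7
t 6.78 ang 131.5 r 54.4 z 240.8 Ft -5.5 Fr -6.0 Fz -4.2 w 23.7
```

```bash
for i in 1 2 3 4; do python3 chk.py; done
```

```text
t 6.78 ang 131.5 r 54.4 z 240.8 Ft -5.5 Fr -6.0 Fz -4.2 w 23.7
t 6.78 ang 131.5 r 54.4 z 240.8 Ft -5.5 Fr -6.0 Fz -4.2 w 23.7
t 6.78 ang 131.5 r 54.4 z 240.8 Ft -5.5 Fr -6.0 Fz -4.2 w 23.7
t 6.78 ang 131.5 r 54.4 z 240.8 Ft -5.5 Fr -6.0 Fz -4.2 w 23.7
```

```bash
python3 -m jog '{"slide":[[-0.53,-0.45,-0.02],[-1.11,-0.88,-0.04],[-1.75,-1.22,-0.06],[-2.42,-1.48,-0.08],[-3.12,-1.66,-0.1],[-3.83,-1.74,-0.12]],"turn":[[0,0,0],[0,0,0],[0,0,0],[0,0,0],[0,0,0],[0,0,0]]}'; python3 chk.py
```

```text
time_s: 7.52
ee_pos: [495.7, -114.9, 241.7]
orientation: [-0.001, 0.612, 0.791, 0.001]
force: [0.5, 6.7, -0.6]
width: 23.8
t 7.53 ang 176.1 r 54.3 z 241.7 Ft -6.5 Fr -1.7 Fz -0.6 w 23.8
```

```bash
python3 -m jog '{"slide":[[-0.72,0.01,-0.02],[-1.43,0.11,-0.03],[-2.12,0.31,-0.05],[-2.78,0.59,-0.07],[-3.4,0.96,-0.08],[-3.97,1.41,-0.1]],"turn":[[0,0,0],[0,0,0],[0,0,0],[0,0,0],[0,0,0],[0,0,0]]}'; python3 chk.py
```

```text
time_s: 8.28
ee_pos: [518.7, -150.5, 242.7]
orientation: [-0.001, 0.613, 0.79, 0.0]
force: [-4.6, 5.2, 4.8]
width: 23.8
t 8.28 ang -138.1 r 54.7 z 242.7 Ft -6.7 Fr -1.8 Fz 4.8 w 23.8
```

```bash
python3 -m jog '{"slide":[[-0.5,0.52,-0.02],[-0.93,1.09,-0.03],[-1.28,1.72,-0.05],[-1.55,2.39,-0.07],[-1.73,3.09,-0.08],[-1.81,3.8,-0.1]],"turn":[[0,0,0],[0,0,0],[0,0,0],[0,0,0],[0,0,0],[0,0,0]]}'; python3 chk.py
```

```text
time_s: 9.02
ee_pos: [559.6, -159.3, 243.7]
orientation: [-0.001, 0.613, 0.79, -0.0]
force: [-6.5, 2.3, 5.0]
width: 23.6
t 9.03 ang -93.3 r 55.4 z 243.7 Ft -6.0 Fr -3.5 Fz 5.0 w 23.6
```

One full turn done, drag steady at about 6 N. Continuing in 45° steps.

```bash
python3 -m jog '{"slide":[[0.01,0.72,-0.02],[0.11,1.43,-0.03],[0.31,2.12,-0.05],[0.59,2.78,-0.07],[0.96,3.4,-0.08],[1.41,3.97,-0.1]],"turn":[[0,0,0],[0,0,0],[0,0,0],[0,0,0],[0,0,0],[0,0,0]]}'; python3 chk.py
```

```text
time_s: 9.78
ee_pos: [594.4, -137.4, 244.7]
orientation: [-0.0, 0.614, 0.79, -0.001]
force: [-4.7, -3.3, 2.7]
width: 23.6
t 9.78 ang -49.9 r 55.8 z 244.7 Ft -5.4 Fr -1.9 Fz 2.7 w 23.6
```

```bash
python3 -m jog '{"slide":[[0.52,0.5,-0.02],[1.09,0.93,-0.03],[1.72,1.28,-0.05],[2.39,1.55,-0.07],[3.09,1.73,-0.08],[3.8,1.81,-0.1]],"turn":[[0,0,0],[0,0,0],[0,0,0],[0,0,0],[0,0,0],[0,0,0]]}'; python3 chk.py
```

```text
time_s: 10.52
ee_pos: [603.8, -94.9, 245.7]
orientation: [0.001, 0.613, 0.79, -0.0]
force: [3.8, -2.7, -0.5]
width: 23.7
t 10.53 ang -4.0 r 55.7 z 245.7 Ft -3.3 Fr 3.3 Fz -0.5 w 23.7
```

The force has fallen to 3.3 N and the lag has shrunk. That could be the drop, so I'll take a short step of 22.5° to confirm.

```bash
python3 -m jog '{"slide":[[0.72,-0.01,-0.02],[1.43,-0.11,-0.03],[2.12,-0.31,-0.05]],"turn":[[0,0,0],[0,0,0],[0,0,0]]}'; python3 chk.py
```

```text
time_s: 10.9
ee_pos: [595.1, -74.0, 246.2]
orientation: [0.0, 0.613, 0.79, 0.0]
force: [4.8, -0.1, -0.7]
width: 24.1
t 10.9 ang 19.5 r 55.6 z 246.2 Ft -2.8 Fr 3.9 Fz -0.7 w 24.1
```

```bash
python3 -m jog '{"slide":[[0.66,-0.28,-0.02],[1.28,-0.65,-0.03],[1.85,-1.1,-0.05]],"turn":[[0,0,0],[0,0,0],[0,0,0]]}'; python3 chk.py
```

```text
time_s: 11.28
ee_pos: [579.5, -58.9, 246.7]
orientation: [-0.0, 0.613, 0.79, 0.0]
force: [4.2, 1.4, -2.1]
width: 23.6
t 11.28 ang 42.1 r 55.3 z 246.7 Ft -2.7 Fr 3.5 Fz -2.1 w 23.6
```

```bash
python3 -m jog '{"slide":[[0,0,0],[0,0,0]],"turn":[[0,0,0],[0,0,0]]}'; python3 chk.py
python3 - <<'E'
from h import *
import pickle
c=snap("scene");s=pickle.load(open("scene0.pkl","rb"))
pickle.dump(c,open("scene1.pkl","wb"))
x0,y0,x1,y1=250,185,320,275
A=[cv2.resize(k["frame"][y0:y1,x0:x1,::-1],None,fx=5.6,fy=5.6,interpolation=cv2.INTER_CUBIC) for k in(s,c)]
cv2.imwrite("pics/pad.png",np.hstack(A))
E
```

```text
time_s: 11.52
ee_pos: [579.6, -59.0, 246.7]
orientation: [-0.001, 0.613, 0.79, 0.0]
force: [0.6, 4.6, -0.5]
width: 23.3
t 11.53 ang 42.0 r 55.3 z 246.7 Ft 2.0 Fr 4.2 Fz -0.5 w 23.3
```

View pics/pad.png

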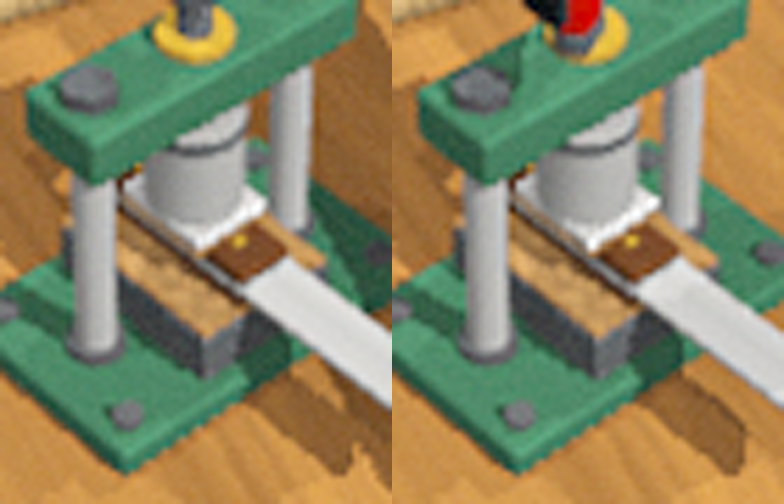

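The two halves (before and now) look nearly identical, with the pad edge at about (205,235) in each, so a 1 mm lift can't be made out here. One more short step checks the drag.

```bash
python3 -m jog '{"slide":[[0.5,-0.52,-0.02],[0.93,-1.09,-0.03],[1.28,-1.72,-0.05]],"turn":[[0,0,0],[0,0,0],[0,0,0]]}'; python3 chk.py
```

```text
time_s: 11.95
ee_pos: [560.4, -51.2, 247.2]
orientation: [0.0, 0.613, 0.79, 0.0]
force: [3.2, 3.8, -1.3]
width: 23.7
t 11.95 ang 63.7 r 55.0 z 247.2 Ft -2.3 Fr 4.4 Fz -1.3 w 23.7
```

The drag is steady at 2.3–2.8 N, about half its former value, over three steps. The drop therefore came 67–112° ago, safely short of 180°. I'll stop here, release and rise.

```bash
python3 -m jog '{"slide":[[0,0,0],[0,0,0],[0,0,0],[0,0,-1],[0,0,-3.5],[0,0,-6.5],[0,0,-7]],"turn":[[0,0,0],[0,0,0],[0,0,0],[0,0,0],[0,0,0],[0,0,0],[0,0,0]]}' 5; python3 to.py 519.7 9.3 315 14.4
python3 - <<'E'
from h import *
import pickle
c=snap("scene");save(c,"s2.png",(200,100,380,280),4)
E
```

```text
time_s: 12.82
ee_pos: [560.9, -52.0, 319.7]
orientation: [0.001, 0.613, 0.79, 0.001]
force: [-0.1, -0.4, 0.3]
width: 50.3
slide cm [ 6.96 -2.47  0.46]
turn [ 0.0034  0.0007 -0.0004]
12.825 [560.9 -52.  319.7] f [-0.1 -0.4  0.3]
```

View pics/s2.png

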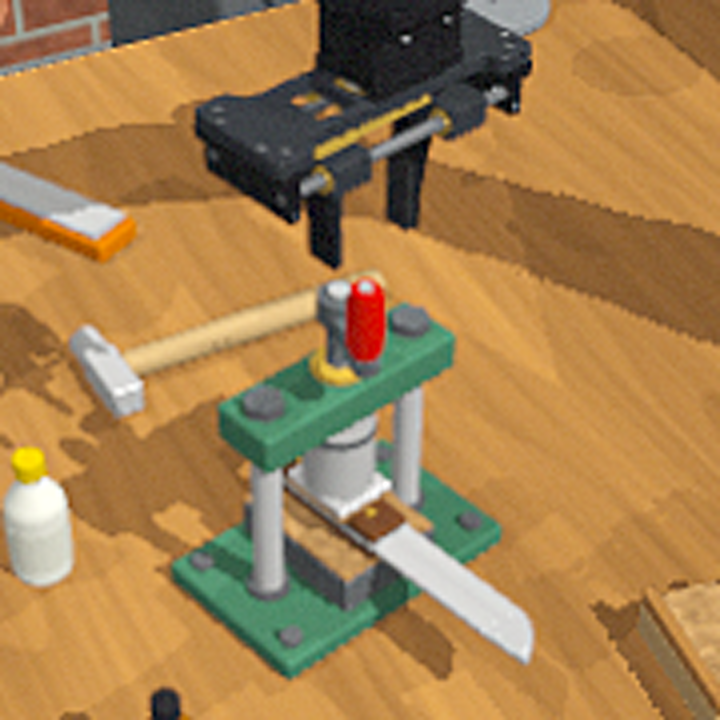

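The crank stands at (365,320) with the fingers clear above it, and the knife hasn't moved. Now moving over the blade, opening 6 cm.

```bash
python3 -m jog '{"slide":[[2,-0.7,0],[5,-1.8,0],[7,-2.47,0.5],[7,-2.47,4],[7,-2.47,9],[7,-2.47,14],[7,-2.47,18],[7,-2.47,20]],"turn":[[0,0,0],[0,0,0],[0,0,0],[0,0,0],[0,0,0],[0,0,0],[0,0,0],[0,0,0]]}' 6; python3 -m jog '{"slide":[[0,0,0]],"turn":[[0,0,0]]}'; python3 to.py 519.7 9.3 42.3 14.4
python3 - <<'E'
from h import *
c=snap("scene");save(c,"s3.png",(240,130,390,280),4)
c=snap("top");save(c,"t3.png",(150,130,330,280),4)
E
```

```text
time_s: 13.88
ee_pos: [516.9, 9.8, 114.3]
orientation: [-0.001, 0.613, 0.79, -0.002]
force: [-0.0, 0.0, 0.6]
width: 59.7
time_s: 14.0
ee_pos: [517.2, 9.8, 115.5]
orientation: [-0.001, 0.613, 0.79, -0.002]
force: [-0.0, -1.0, 1.0]
width: 59.8
slide cm [-0.11  0.26  7.32]
turn [-0.0039  0.0003 -0.0003]
14.0 [517.2   9.8 115.5] f [-0. -1.  1.]
```

View pics/s3.png

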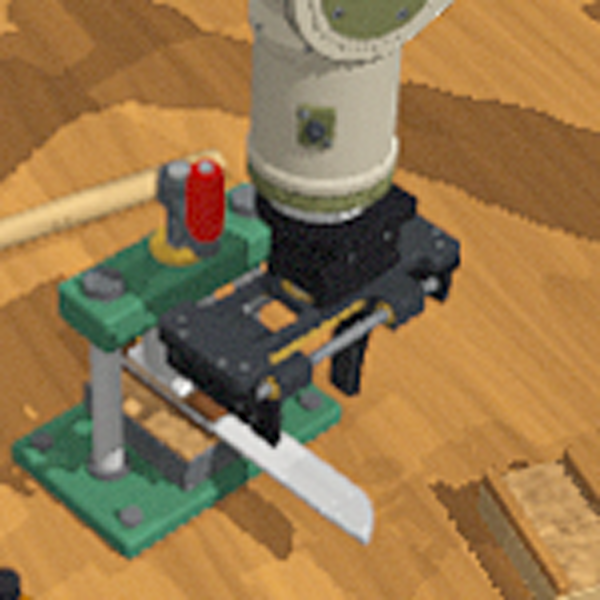

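View pics/t3.png

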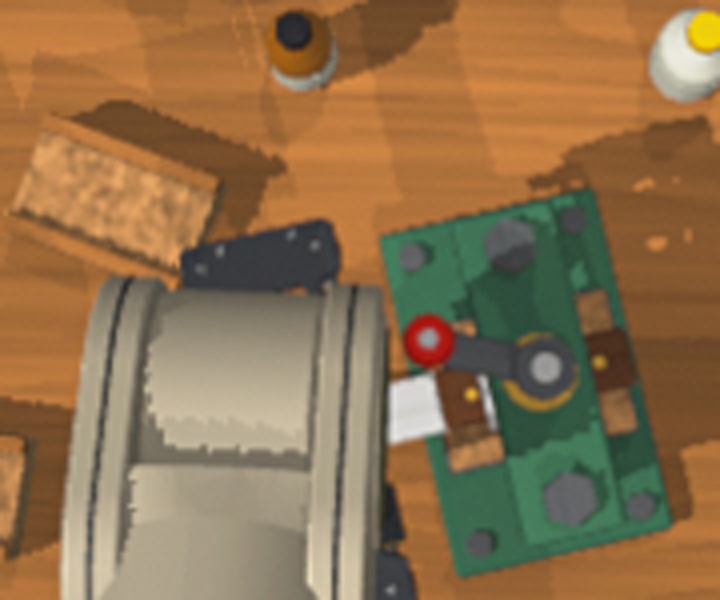

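The gripper is over the blade and clear of the bridge, and the wrist is clear of the red grip. Descending and closing.

```bash
python3 -m jog '{"slide":[[0,0.2,2],[0,0.2,4],[0,0.2,6],[0,0.2,7],[0,0.2,7.3],[0,0.2,7.3]],"turn":[[0,0,0],[0,0,0],[0,0,0],[0,0,0],[0,0,0],[0,0,0]]}' 6; python3 to.py 519.7 9.3 42.3 14.4
```

```text
time_s: 14.85
ee_pos: [521.1, 10.7, 44.9]
orientation: [0.0, 0.613, 0.79, 0.0]
force: [-0.6, -0.4, 0.1]
width: 60.0
slide cm [-0.1  -0.17  0.26]
turn [ 0.0009 -0.0001  0.    ]
14.85 [521.1  10.7  44.9] f [-0.6 -0.4  0.1]
```

```bash
python3 -m jog '{"slide":[[0,-0.1,0.2],[0,-0.1,0.2],[0,-0.1,0.2],[0,-0.1,0.2],[0,-0.1,0.2]],"turn":[[0,0,0],[0,0,0],[0,0,0],[0,0,0],[0,0,0]]}' 2 8; python3 to.py 519.7 9.3 42.3 14.4
```

```text
time_s: 15.48
ee_pos: [519.7, 10.4, 42.3]
orientation: [-0.0, 0.613, 0.79, 0.0]
force: [-0.3, -0.3, 1.5]
width: 31.8
slide cm [-0.11 -0.03 -0.  ]
turn [ 0.0001 -0.0001 -0.0001]
15.475 [519.7  10.4  42.3] f [-0.3 -0.3  1.5]
```

Gripped at 31.8 mm with almost no side force. I'll raise the grip to 60 N, then draw out slowly a little at first.

```bash
python3 -m jog '{"slide":[[0,0,0],[0,0,0],[0,0,0],[0.4,0,0],[0.8,0,0],[1.2,0,0]],"turn":[[0,0,0],[0,0,0],[0,0,0],[0,0,0],[0,0,0],[0,0,0]]}' 2 60; python3 to.py 519.7 9.3 42.3 14.4
```

```text
time_s: 16.23
ee_pos: [516.6, 22.3, 42.2]
orientation: [-0.0, 0.613, 0.79, 0.0]
force: [0.2, -0.2, -0.1]
width: 30.5
slide cm [-1.34 -0.02 -0.01]
turn [-0. -0.  0.]
16.225 [516.6  22.3  42.2] f [ 0.2 -0.2 -0.1]
```

```bash
python3 -m jog '{"slide":[[1,0,0],[2.5,0,0],[4.2,0,0],[5.9,0,0],[7.6,0,0],[9.3,0,0],[11,0,0],[12.5,0,0]],"turn":[[0,0,0],[0,0,0],[0,0,0],[0,0,0],[0,0,0],[0,0,0],[0,0,0],[0,0,0]]}'; python3 -m jog '{"slide":[[0.6,0,0],[1,0,0]],"turn":[[0,0,0],[0,0,0]]}';  python3 to.py 519.7 9.3 42.3 14.4
python3 - <<'E'
from h import *
c=snap("scene");save(c,"s4.png",(240,130,430,290),4)
c=snap("top");save(c,"t4.png",(130,130,330,280),4)
E
```

```text
time_s: 17.23
ee_pos: [485.1, 144.5, 42.1]
orientation: [-0.0, 0.613, 0.79, -0.0]
force: [-0.2, -1.0, -1.6]
width: 30.1
time_s: 17.48
ee_pos: [483.1, 152.9, 42.2]
orientation: [0.0, 0.613, 0.79, -0.0]
force: [1.0, 0.4, -2.3]
width: 30.1
slide cm [-1.482e+01 -2.000e-02 -1.000e-02]
turn [-0.0001  0.0001 -0.0001]
17.475 [483.1 152.9  42.2] f [ 1.   0.4 -2.3]
```

View pics/s4.png

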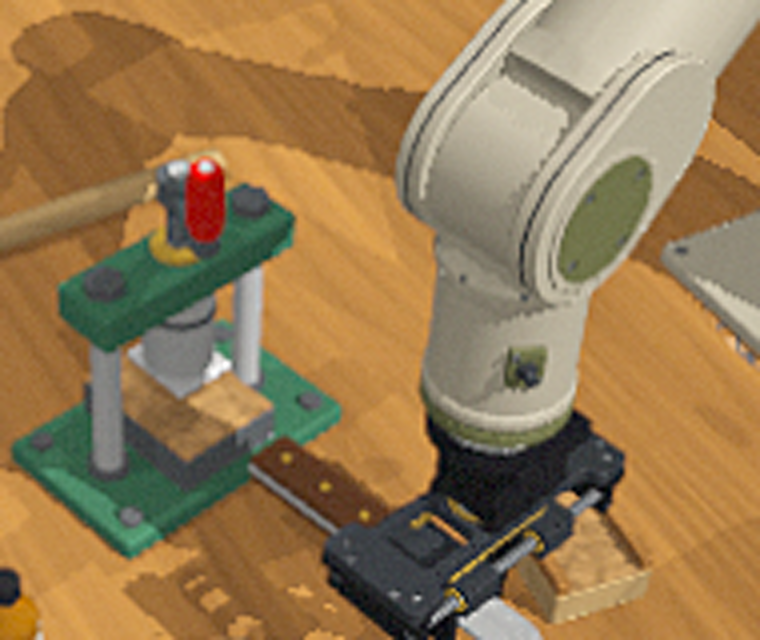

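View pics/t4.png

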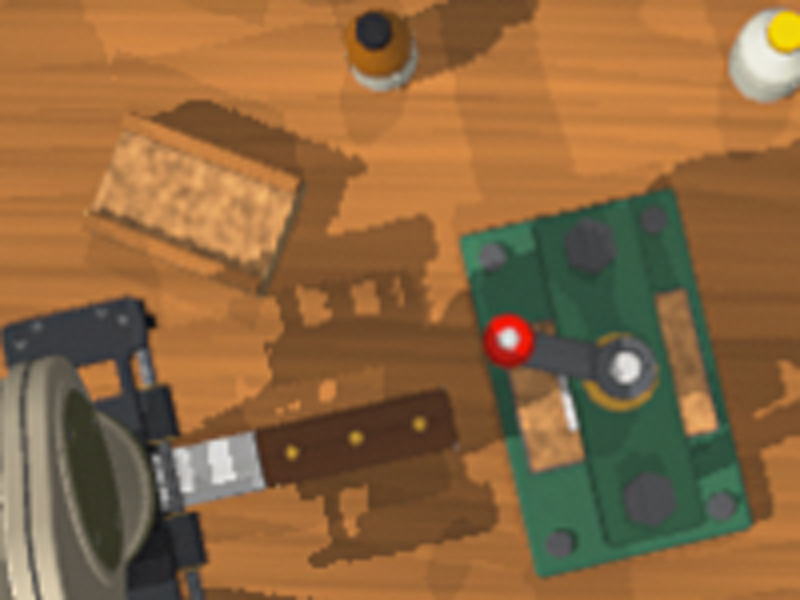

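The knife is held level and drawn clear of the press, with the handle at (355,437) in the top view. I'll lift and work out the way to the cradle.

```bash
python3 -m jog '{"slide":[[0,0,-0.7],[0,0,-2],[0,0,-3.5],[0,0,-5],[0,0,-6],[0,0,-6.5]],"turn":[[0,0,0],[0,0,0],[0,0,0],[0,0,0],[0,0,0],[0,0,0]]}';  python3 to.py 497.5 356.5 107 -7.7
```

```text
time_s: 18.32
ee_pos: [483.3, 152.9, 108.1]
orientation: [0.0, 0.613, 0.79, 0.0]
force: [-0.2, 0.5, -1.7]
width: 30.1
slide cm [19.37  6.44  0.12]
turn [ 0.0008 -0.0007  0.3857]
18.325 [483.3 152.9 108.1] f [-0.2  0.5 -1.7]
```

```bash
python3 -m jog '{"slide":[[1.5,0.5,0],[4,1.3,0],[7,2.3,0],[10,3.3,0],[13,4.3,0],[15.5,5.2,0],[17.8,6,0],[19.37,6.44,0.1]],"turn":[[0,0,0.03],[0,0,0.08],[0,0,0.14],[0,0,0.2],[0,0,0.26],[0,0,0.31],[0,0,0.36],[0,0,0.386]]}';python3 -m jog '{"slide":[[0,0,0],[0,0,0]],"turn":[[0,0,0],[0,0,0]]}';  python3 to.py 497.5 356.5 22.3 -7.7
python3 - <<'E'
from h import *
import pickle
c=snap("scene");save(c,"s5.png",(300,200,500,360),4);pickle.dump(c,open("scene5.pkl","wb"))
c=snap("top");save(c,"t5.png",(20,180,220,330),4);pickle.dump(c,open("top5.pkl","wb"))
E
```

```text
time_s: 19.32
ee_pos: [496.9, 357.7, 105.8]
orientation: [0.0, 0.753, 0.658, -0.0]
force: [0.1, -1.5, -2.3]
width: 30.1
time_s: 19.58
ee_pos: [497.4, 355.3, 106.0]
orientation: [0.0, 0.753, 0.658, -0.0]
force: [0.4, -0.6, -2.8]
width: 30.4
slide cm [ 0.13 -0.01  8.37]
turn [-0.0001  0.0008 -0.0005]
19.575 [497.4 355.3 106. ] f [ 0.4 -0.6 -2.8]
```

View pics/s5.png

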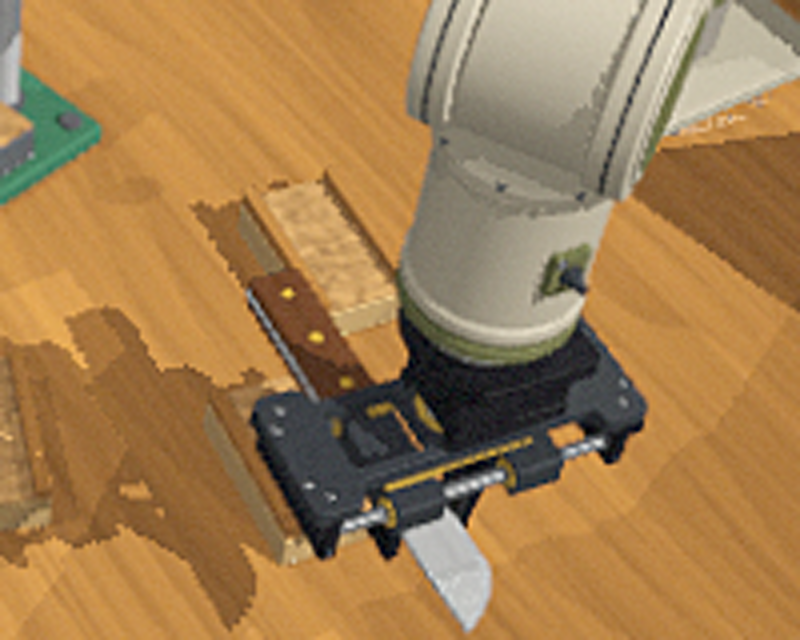

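View pics/t5.png

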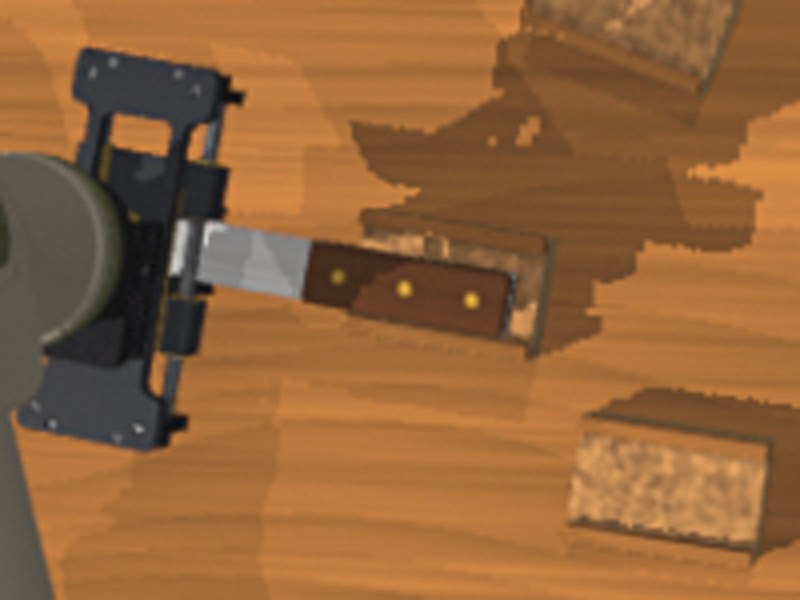

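```bash
python3 - <<'E'
from h import *
import pickle
t=pickle.load(open("top5.pkl","rb"));s=pickle.load(open("scene5.pkl","rb"))
def tri(a,b):
    o1,d1=ray(t,*a);o2,d2=ray(s,*b);d1/=np.linalg.norm(d1);d2/=np.linalg.norm(d2)
    k=np.linalg.lstsq(np.stack([d1,-d2],1),o2-o1,rcond=None)[0]
    p,q=o1+d1*k[0],o2+d2*k[1];return (p+q)/2,np.linalg.norm(p-q)
P=[]
for a,b in(((338,277),(347,383)),((404,288),(317,337)),((472,300),(289,293))):
    p,e=tri((20+a[0]/4-.4,180+a[1]/4-.4),(300+b[0]/4-.4,200+b[1]/4-.4));print(p.round(1),e.round(1));P.append(p)
d=P[0]-P[2];print("yaw off +y",np.degrees(np.arctan2(-d[0],d[1])),"pitch",np.degrees(np.arcsin(d[2]/np.linalg.norm(d))))
c=np.array([481.5,238.5]);u=np.array([.1346,.991]);v=np.array([.991,-.1346])
print("mid rel cradle along,across",(P[1][:2]-c)@u,(P[1][:2]-c)@v)
E
```

```text
[484.7 269.8 131.6] 0.8
[480.1 234.2 130.9] 0.9
[474.9 198.2 129.3] 1.4
yaw off +y -7.838635547453249 pitch 1.8421311681128072
mid rel cradle along,across -4.461114442576166 -0.7646656885077521
```

Handle is aligned with the trough: yaw -7.8°, 0.8 mm across, 4.5 mm short along it. It droops 1.8°, so I'll correct the pitch and the 4 mm, and descend in stages.

```bash
python3 -m jog '{"slide":[[0.2,0,0.7],[0.4,0,1.8],[0.4,0.05,3.2],[0.4,0.05,4.6],[0.4,0.05,5.8],[0.4,0.05,6.6],[0.4,0.05,7],[0.4,0.05,7.1]],"turn":[[0,-0.01,0],[0,-0.02,0],[0,-0.032,0],[0,-0.032,0],[0,-0.032,0],[0,-0.032,0],[0,-0.032,0],[0,-0.032,0]]}'; python3 -m jog '{"slide":[[0,0,0],[0,0,0]],"turn":[[0,0,0],[0,0,0]]}';
python3 - <<'E'
from h import *
import pickle
c=snap("scene");save(c,"s6.png",(320,230,460,370),4);pickle.dump(c,open("scene6.pkl","wb"))
c=snap("top");save(c,"t6.png",(50,200,190,305),5);pickle.dump(c,open("top6.pkl","wb"))
E
```

```text
time_s: 20.68
ee_pos: [498.4, 360.3, 35.3]
orientation: [0.01, 0.753, 0.658, -0.012]
force: [-0.2, -0.1, -1.3]
width: 30.9
time_s: 20.92
ee_pos: [498.5, 360.4, 35.6]
orientation: [0.01, 0.753, 0.658, -0.012]
force: [0.0, 1.3, -1.8]
width: 30.3
```

View pics/s6.png

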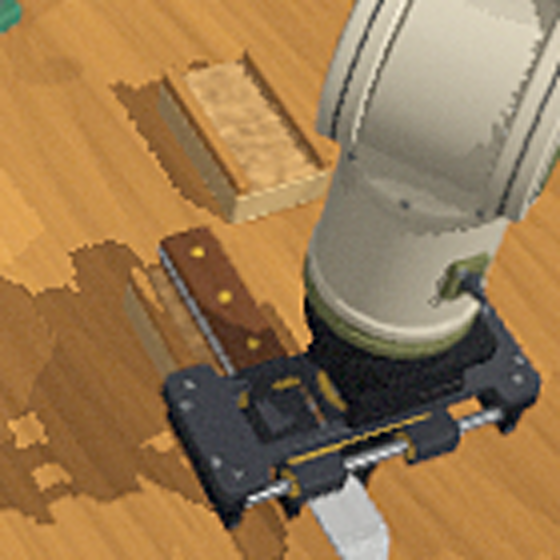

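View pics/t6.png

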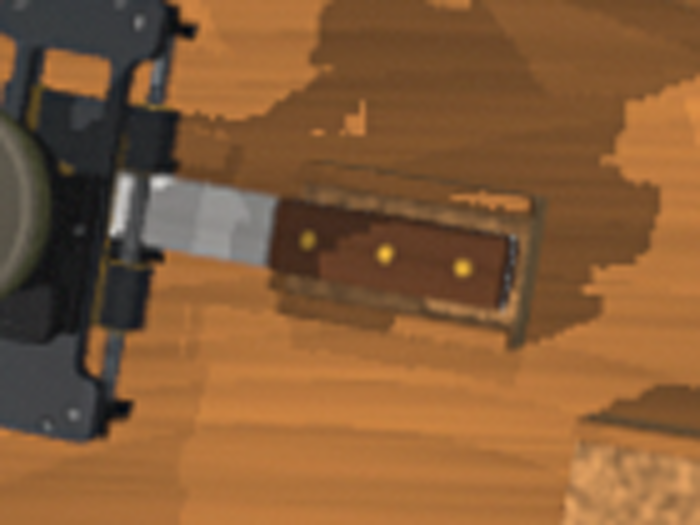

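```bash
python3 - <<'E'
from h import *
import pickle
t=pickle.load(open("top6.pkl","rb"));s=pickle.load(open("scene6.pkl","rb"))
def tri(a,b):
    o1,d1=ray(t,*a);o2,d2=ray(s,*b);d1/=np.linalg.norm(d1);d2/=np.linalg.norm(d2)
    k=np.linalg.lstsq(np.stack([d1,-d2],1),o2-o1,rcond=None)[0]
    p,q=o1+d1*k[0],o2+d2*k[1];return (p+q)/2,np.linalg.norm(p-q)
P=[]
for a,b in(((307,240),(253,345)),((385,254),(226,297)),((462,267),(199,252))):
    p,e=tri((50+a[0]/5-.4,200+a[1]/5-.4),(320+b[0]/4-.4,230+b[1]/4-.4));print(p.round(1),e.round(1));P.append(p)
d=P[0]-P[2];print("yaw",np.degrees(np.arctan2(-d[0],d[1])),"pitch",np.degrees(np.arcsin(d[2]/np.linalg.norm(d))))
c=np.array([481.5,238.5]);u=np.array([.1346,.991]);v=np.array([.991,-.1346])
print("along,across",(P[1][:2]-c)@u,(P[1][:2]-c)@v)
E
```

```text
[486.3 276.1  63.5] 0.0
[481.  240.2  63.9] 0.8
[476.4 204.8  64.4] 0.8
yaw -7.911160139256085 pitch -0.6866483910082731
along,across 1.590679980483051 -0.7014190048556608
```

Nearly level, with the handle top at 64 mm against 52 mm when seated, so 12 mm remain. I'll creep the last part.

```bash
python3 -m jog '{"slide":[[0,0,0.3],[0,0,0.6],[0,0,0.8],[0,0,0.9],[0,0,0.95],[0,0,1]],"turn":[[0,0,0],[0,0,0],[0,0,0],[0,0,0],[0,0,0],[0,0,0]]}'; python3 -m jog '{"slide":[[0,0,0.05],[0,0,0.1],[0,0,0.1]],"turn":[[0,0,0],[0,0,0],[0,0,0]]}'
```

```text
time_s: 21.78
ee_pos: [498.4, 360.0, 25.3]
orientation: [0.011, 0.753, 0.658, -0.012]
force: [-0.3, -0.4, -2.5]
width: 30.2
time_s: 22.15
ee_pos: [498.3, 360.0, 24.2]
orientation: [0.011, 0.753, 0.658, -0.012]
force: [-0.5, -0.6, -1.9]
width: 30.3
```

```bash
python3 -m jog '{"slide":[[0,0,0.05],[0,0,0.1],[0,0,0.1]],"turn":[[0,0,0],[0,0,0],[0,0,0]]}'; python3 -m jog '{"slide":[[0,0,0.05],[0,0,0.05]],"turn":[[0,0,0],[0,0,0]]}'
```

```text
time_s: 22.52
ee_pos: [498.3, 359.9, 23.2]
orientation: [0.011, 0.753, 0.658, -0.012]
force: [-0.1, -0.1, -2.1]
width: 30.2
time_s: 22.78
ee_pos: [498.3, 359.9, 22.7]
orientation: [0.01, 0.753, 0.658, -0.012]
force: [-1.2, 0.3, -1.5]
width: 30.1
```

```bash
python3 -m jog '{"slide":[[0,0,0.05],[0,0,0.05]],"turn":[[0,0,0],[0,0,0]]}'; python3 -m jog '{"slide":[[0,0,0.05],[0,0,0.05]],"turn":[[0,0,0],[0,0,0]]}'
```

```text
time_s: 23.02
ee_pos: [498.3, 359.9, 22.3]
orientation: [0.01, 0.753, 0.658, -0.012]
force: [0.1, -0.8, -2.0]
width: 30.6
time_s: 23.28
ee_pos: [498.3, 360.0, 21.8]
orientation: [0.01, 0.753, 0.658, -0.012]
force: [-0.2, 0.8, -0.6]
width: 30.3
```

```bash
python3 -m jog '{"slide":[[0,0,0.05],[0,0,0.05]],"turn":[[0,0,0],[0,0,0]]}'; python3 -m jog '{"slide":[[0,0,0],[0,0,0]],"turn":[[0,0,0],[0,0,0]]}'
```

```text
time_s: 23.52
ee_pos: [498.4, 360.0, 21.3]
orientation: [0.01, 0.753, 0.658, -0.012]
force: [-0.9, 0.8, -0.2]
width: 30.7
time_s: 23.78
ee_pos: [498.3, 359.9, 21.3]
orientation: [0.01, 0.753, 0.658, -0.012]
force: [-0.5, 0.1, -1.3]
width: 30.3
```

```bash
python3 -m jog '{"slide":[[0,0,0.05],[0,0,0.05]],"turn":[[0,0,0],[0,0,0]]}'; python3 -m jog '{"slide":[[0,0,0.05],[0,0,0.05]],"turn":[[0,0,0],[0,0,0]]}'
```

```text
time_s: 24.02
ee_pos: [498.3, 359.9, 20.8]
orientation: [0.011, 0.753, 0.658, -0.012]
force: [0.4, 1.6, 0.1]
width: 30.3
time_s: 24.28
ee_pos: [498.3, 360.0, 20.3]
orientation: [0.01, 0.753, 0.658, -0.012]
force: [-0.3, 1.8, 1.2]
width: 30.5
```

Weight is off the fingers (Fz from -2 to +1.2 N), so the handle rests on the cork. I'll soften the grip first, then open slightly and look.

```bash
python3 -m jog '{"slide":[[0,0,0],[0,0,0],[0,0,0]],"turn":[[0,0,0],[0,0,0],[0,0,0]]}' 2 5; python3 -m jog '{"slide":[[0,0,0],[0,0,0],[0,0,0],[0,0,0]],"turn":[[0,0,0],[0,0,0],[0,0,0],[0,0,0]]}' 4.6; 
python3 - <<'E'
from h import *
c=snap("scene");save(c,"s7.png",(320,230,460,370),4)
c=snap("top");save(c,"t7.png",(50,200,190,305),5)
E
```

```text
time_s: 24.65
ee_pos: [498.4, 359.8, 20.3]
orientation: [0.011, 0.753, 0.658, -0.012]
force: [0.2, 1.1, 1.5]
width: 31.8
time_s: 25.15
ee_pos: [498.3, 359.7, 20.2]
orientation: [0.011, 0.753, 0.658, -0.012]
force: [-0.5, 0.3, -0.7]
width: 45.7
```

View pics/s7.png

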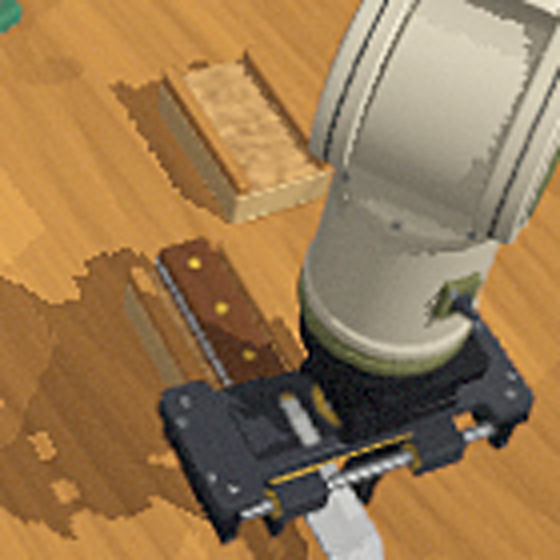

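View pics/t7.png

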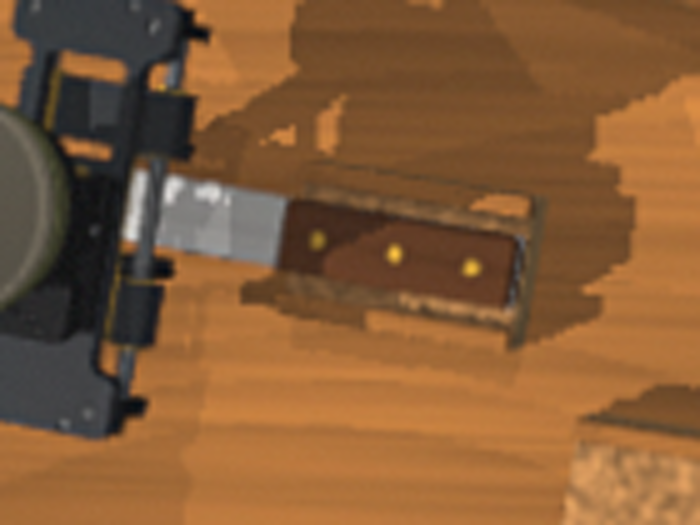

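The fingers are open and the handle lies in the trough, with its pins at (317,240), (394,254) and (471,267). I'll withdraw straight up.

```bash
python3 -m jog '{"slide":[[0,0,-0.5],[0,0,-1.5],[0,0,-3],[0,0,-6],[0,0,-10],[0,0,-14],[0,0,-18],[0,0,-20]],"turn":[[0,0,0],[0,0,0],[0,0,0],[0,0,0],[0,0,0],[0,0,0],[0,0,0],[0,0,0]]}'; python3 -m jog '{"slide":[[4,0,0],[9,0,0],[14,0,0],[18,0,0],[20,0,0],[20,0,0]],"turn":[[0,0,0],[0,0,0],[0,0,0],[0,0,0],[0,0,0],[0,0,0]]}'
python3 - <<'E'
from h import *
import pickle
c=snap("scene");save(c,"s8.png",s=1.4);pickle.dump(c,open("scene8.pkl","wb"));save(c,"s8z.png",(320,230,460,370),4)
c=snap("top");save(c,"t8.png",s=1.4);pickle.dump(c,open("top8.pkl","wb"));save(c,"t8z.png",(50,200,190,305),5)
E
```

```text
time_s: 26.25
ee_pos: [499.9, 366.5, 223.9]
orientation: [0.01, 0.753, 0.658, -0.01]
force: [-0.1, -0.6, -0.4]
width: 46.2
time_s: 27.0
ee_pos: [525.4, 565.4, 213.7]
orientation: [0.011, 0.752, 0.658, -0.012]
force: [-0.1, -1.0, -0.3]
width: 45.9
```

View pics/s8.png

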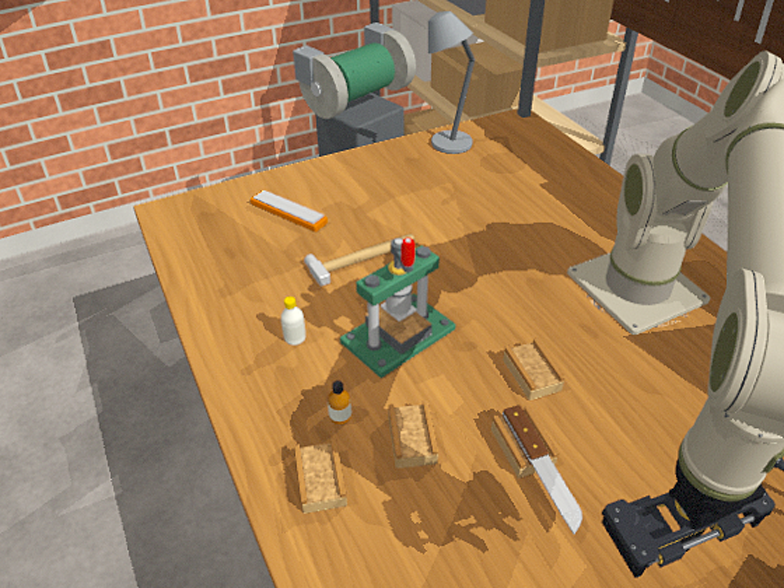

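View pics/s8z.png

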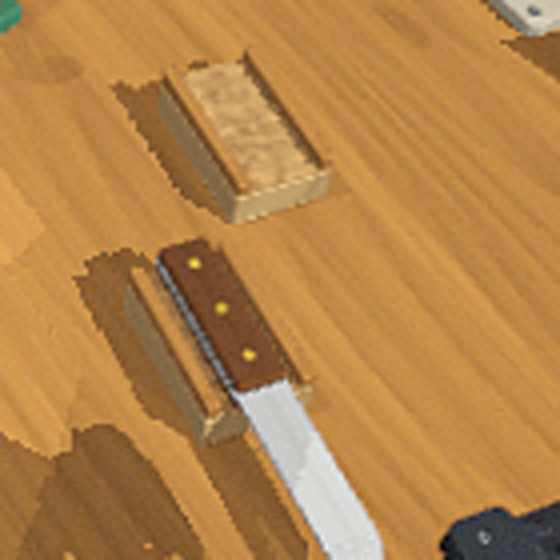

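View pics/t8z.png

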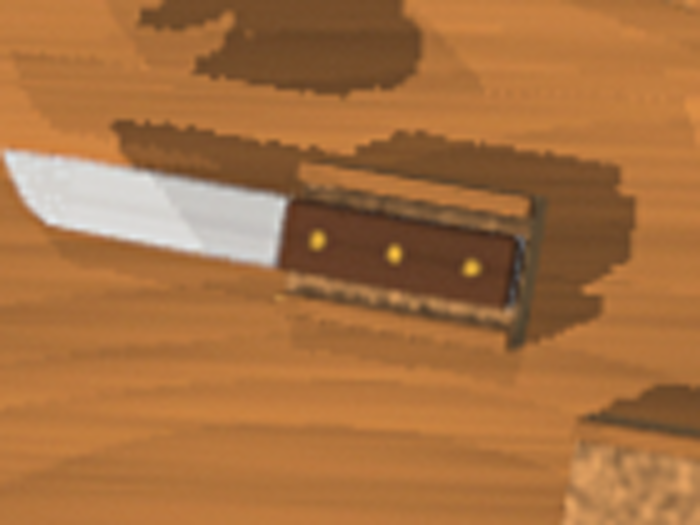

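View pics/t8.png

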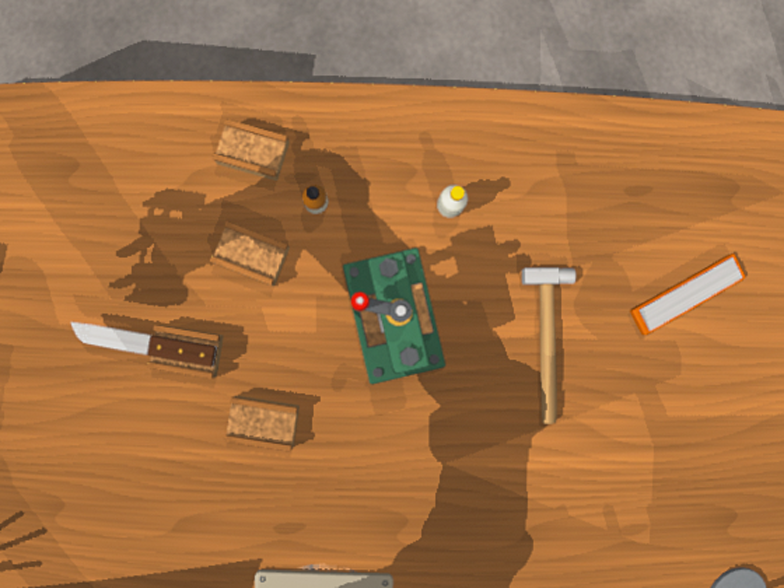

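```bash
python3 - <<'E'
from h import *
import pickle
t=pickle.load(open("top8.pkl","rb"));s=pickle.load(open("scene8.pkl","rb"))
def tri(a,b):
    o1,d1=ray(t,*a);o2,d2=ray(s,*b);d1/=np.linalg.norm(d1);d2/=np.linalg.norm(d2)
    k=np.linalg.lstsq(np.stack([d1,-d2],1),o2-o1,rcond=None)[0]
    p,q=o1+d1*k[0],o2+d2*k[1];return (p+q)/2,np.linalg.norm(p-q)
P=[]
for a,b in(((317,240),(249,355)),((394,254),(222,308)),((471,267),(195,263))):
    p,e=tri((50+a[0]/5-.4,200+a[1]/5-.4),(320+b[0]/4-.4,230+b[1]/4-.4));print(p.round(1),e.round(1));P.append(p)
c=np.array([481.5,238.5]);u=np.array([.1346,.991]);v=np.array([.991,-.1346])
print("along,across",(P[1][:2]-c)@u,(P[1][:2]-c)@v)
E
```

```text
[486.3 274.9  52.2] 0.2
[481.  239.2  52.1] 0.3
[476.4 203.6  52.3] 0.3
along,across 0.6242301989982226 -0.5864806648069724
```

The pins sit at 52.2, 52.1 and 52.3 mm where 52 is expected, centred within 1 mm. The knife is fully seated, so I'm handing in.

```bash
python3 -c "
from bench import bot
print(bot.finish_job()); print(bot.get_state()['time_s'])"
```

```text
the job is handed in; nothing more can be done
None
the job is handed in; nothing more can be done
```

The job is done and handed in at about 27 s on the robot's clock. The knife's handle lies in the trough of the leftmost cradle, with the blade overhanging the end.

- **Crank:** I wound it anticlockwise by about 1.4 turns. The measured drag fell from about 5.5–6.5 N to 2.3–3 N, and I stopped an estimated 0.2–0.3 turn after the drop, short of the thread's end.
- **Knife:** It came out from under the pad with almost no force. I lowered it until the cork took its weight, then released it softly.

**Last checks:**
- The handle's three pins are at 52.1–52.3 mm, where 52 mm is expected when seated. The handle is level and within 1 mm of the cradle's centre.
- In the last pictures the bottles and hammer look unmoved by eye, and the robot is touching nothing.

**What disagreed or could not be confirmed:**
- Before the drop, the force readings were lower than the stated 8–13 N. I judged the drop by the sudden halving and the steady low drag over three further steps.
- The camera could not show the pad's small lift. Only the free draw-out confirmed it.

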